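# Knock the press mould's pins home

### The arm

A 6-joint arm with a two-finger parallel gripper is mounted at the origin on a cart in front of the work surface, level with it; the furniture and walls round the work are solid. World frame = base frame: x ahead of the robot, y to its left, z up, the work surface at z = 0. Lengths are in m, angles in rad, forces in N, time in s.
With the tool pointing down it reaches from about 0.325 to 0.9 m from the base axis. Payload 6.1 kg.
Tool frame: the origin (TCP) lies at the very end of the fingers, on their centre line; the grasp point (between the pads) lies 19 mm behind it; z points along the fingers, y is the line along which they close (so a half turn about z gives the same grasp; the last joint's range is limited). The gripper opens to 87 mm and grips with 3 to 60 N. Pads are 19 mm wide; open, the fingers measure 117 mm over their backs; the gripper's body (75 mm by 190 mm) begins 51 mm behind the grasp point.
Start: joints at [1.159, 0.22, 1.526, -0, 1.395, -0.126], TCP at [0.176, 0.6, 0.223] pointing down, gripper open.
Joint ranges: [-2.98, 2.98], [-0.91, 2.08], [0.09, 2.57], [-1.24, 4.39], [0.2, 2.65], [-2.68, 2.68]. Speed limits (rad/s): [2.57, 2.57, 3.01, 3.14, 3.14, 3.14].

### API

Orientations are given as a rotation vector (axis times angle).
In Python, from workcell import ctrl gives the robot as it stands. The module is installed in compiled form; this text tells all that it offers. Calls block until the motion is done:
- ctrl.movep(position, orientation): joint-space move of the TCP to a pose.
- ctrl.move_l(position, speed=0.15, frame=None, threshold=None): straight line of the TCP; frame=None keeps the orientation; speed is the mean speed in m/s. With threshold (N) it stops when the force on the tool has changed by that much, and returns True; else False.
- ctrl.move_j(angles): joint-space move.
- ctrl.release() and ctrl.grab(effort=None): open the fingers fully, or close them until they stop; effort is the grip in N (None keeps the last).
- ctrl.pause(seconds).
- ctrl.inverse_kinematics(position, orientation): joint angles nearest the present ones, or None.
- ctrl.state(): the state.
- ctrl.grab_frame(name): name is "scene" or "side" or "wrist"; returns a dict with "pixels" (384x512x3 uint8, red, green, blue), "depth" (384x512 float32, m along the optical axis (not along the pixel's ray), 0 where there is no reading), "camera_matrix" (3x3 intrinsics, pixels), "camera_from_world" (4x4, takes a point from world to camera coordinates); the wrist camera has in their place "hand_eye" (4x4, takes a point from camera to tool coordinates, whose origin is the TCP and whose axes are the flange's). Camera axes: x right, y down, z forward; pixel columns grow to the right and rows downward; lengths in m; the calibration is good to about 2 mm. A picture is of the moment at which its call begins: read the wrist's pose just before it.
A pose or a line that the arm cannot do raises ctrl.Unreachable and nothing moves.
- ctrl.close_job(): hands the job in; it is judged then, once.
The state is a dict: "t": time; "joint_positions": joint angles; "joint_velocities": joint speeds; "joint_efforts": joint torques, N m; "ee_pos": TCP position; "ee_rot": TCP orientation; "ft_force": force on the tool from outside, world axes, zero at the start; "torque": the same for the moment, N m; "width": finger opening in m; "finger_force": force on a finger pad.
Only numpy, scipy, OpenCV 4.12 (cv2) and the standard library are available. Lean on these libraries where they do the work, as an engineer would, in place of code of your own. Each camera call takes 0.05 s, during which the arm holds its last target. There are 200 camera calls.

### The job

Close the press mould: pick up the mallet by its handle and, with brisk blows of its face, knock first the wide flat-headed pin and then the slim flat-headed pin fully home, until each head sits on its collar. Leave the ball-headed pin alone, keep the gripper off the press, and do not shift the things standing round it. Then stand the mallet back on its face on the cork disc it came from and let go.

Things in the scene. Friction and masses are not known exactly. Their poses are not given: they have to be found in the camera images.
- press: fixed steel press mould, a closed box 110 mm along its x and 200 mm along its y, its lid plate 70 mm high. Origin: centre of the underside; z up. Along the middle line of the lid (x = 0) stand three upright pins in 6 mm high collars: wide pin at y = -58 mm, ball pin at y = -4 mm, slim pin at y = +48 mm. A grip bar sticks out 10 mm at each end, 40 mm up.
- wide_pin (a joint): how far the wide pin is down, m: 0 = fully up, 0.018 = fully home (underside of its head on its collar). Needs about 8 N and stays where it is driven.
- wide_pin_top (a point): centre of the top of the wide pin's flat round head (32 mm across, 7 mm thick); z is 83 mm above the table when home, up to 101 mm when up
- slim_pin (a joint): how far the slim pin is down, m: 0 = fully up, 0.018 = fully home (underside of its head on its collar). Needs about 8 N and stays where it is driven.
- slim_pin_top (a point): centre of the top of the slim pin's flat round head (18 mm across, 7 mm thick); z is 83 mm above the table when home, up to 101 mm when up
- ball_pin (a joint): how far the ball pin is down, m: 0 = up, as it must stay; 0.010 = fully down. Weakly sprung.
- ball_pin_top (a point): top of the ball pin, a 14 mm ball on a thin stem, 98 mm above the table; it is the relief pin and is left alone
- mallet: kitchen mallet standing on its striking face, 0.28 kg. Origin: centre of that face; z up through the head, a steel cylinder 46 mm across, 66 mm tall. Handle: level bar towards the mallet's -x, centre line 38 mm above the face; wooden grip 26 to 142 mm from the head's axis, 20 mm wide, 22 mm high; 27 mm round end cap to 144 mm. Centre of mass about 10 mm from the head's axis.
- rest: fixed round cork disc on the table, 110 mm across, 6 mm thick, on which the mallet stands; origin at the centre of its underside
- squeeze_red: tall squeeze bottle with a pointed nozzle, 61 mm across, 217 mm tall; a bystander; origin at the centre of its underside, z up
- squeeze_mustard: another tall squeeze bottle with a pointed nozzle, 61 mm across, 217 mm tall; a bystander; origin at the centre of its underside, z up
- spice_1: spice jar, 42 mm across, 99 mm tall; a bystander; origin at the centre of its underside, z up
- label_tape: roll of tape lying flat, 104 mm across, 25 mm tall; a bystander; origin at the centre of its underside, z up
- lidded_can: round lidded can, 99 mm across, 124 mm tall; a bystander; origin at the centre of its underside, z up
There are look-alikes about, which are no part of the job. What is shaped like the mallet but green is not meant.

How it is judged:
By the outcome, as a careful person would: the job done as asked, in the order asked, and still so for the second after the job is handed in, with the robot touching nothing.
It also fails if it takes over 56 s, if anything falls off the work surface, if the arm or the gripper's body presses on something with over 40 N, if the wrist force passes 120 N, or if a joint passes its speed limit or range.

## Working session

There is one attempt and no reset: what is moved stays moved. The work goes in short steps, each a Python script; the robot and the scene stay as the last script left them, time stands still between calls to the robot, and variables do not carry over. Pictures are saved under pics/ and viewed, at most 10 in all, crops included, and the job is handed in when it is done.

```bash
mkdir -p pics; python3 - <<'E'
from workcell import ctrl
import numpy as np,cv2
ims=[]
for n in("scene","side"):
    f=ctrl.grab_frame(n); np.savez(n+".npz",**f); ims.append(f["pixels"])
    cv2.imwrite(f"pics/{n}0.png",cv2.resize(f["pixels"][:,:,::-1],(800,600)))
    print(n,f["camera_matrix"],f["camera_from_world"])
s=ctrl.state();print(s)
E
```

```text
scene [[473.73214381   0.         250.69057363]
 [  0.         473.73214381 195.0832304 ]
 [  0.           0.           1.        ]] [[ 0.75174184 -0.65902528 -0.02387218 -0.46259119]
 [-0.32940021 -0.34389001 -0.87933791  0.28281419]
 [ 0.57129651  0.6688986  -0.47559958  1.2570622 ]
 [ 0.          0.          0.          1.        ]]
side [[432.44160001   0.         262.17000313]
 [  0.         432.44160001 196.68265357]
 [  0.           0.           1.        ]] [[ 0.88459738 -0.46582778  0.02217995 -0.53678354]
 [-0.22024283 -0.45921283 -0.86059089  0.19573774]
 [ 0.41107246  0.75639147 -0.5088137   1.15409863]
 [ 0.          0.          0.          1.        ]]
{'t': 0.1, 'joint_positions': array([ 1.15890885e+00,  2.21128485e-01,  1.52751488e+00, -1.28093611e-05,
        1.39469380e+00, -1.26079692e-01]), 'joint_velocities': array([ 6.39022306e-04, -1.59577952e-04, -3.25646138e-03, -1.17573538e-03,
        8.24563400e-05, -6.91675689e-05]), 'joint_efforts': array([ 1.66502436e-03, -4.95947099e+01, -3.88517511e+01,  7.01286667e-02,
        5.16077410e-02, -7.20355752e-05]), 'ee_pos': array([0.17597581, 0.59912643, 0.22154866]), 'ee_rot': array([-4.47351387e-01, -3.10912171e+00,  2.64662014e-03]), 'ft_force': array([-0.47772081, -0.60965129, -0.50105233]), 'torque': array([-0.01744341, -0.00740759, -0.01864117]), 'finger_force': 0.0, 'width': 0.08671181947744344}
```

View pics/scene0.png

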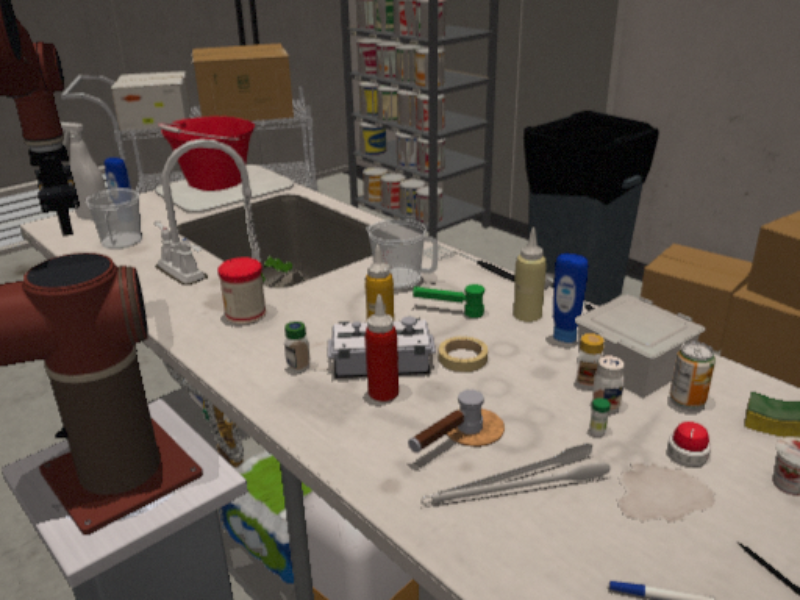

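View pics/side0.png

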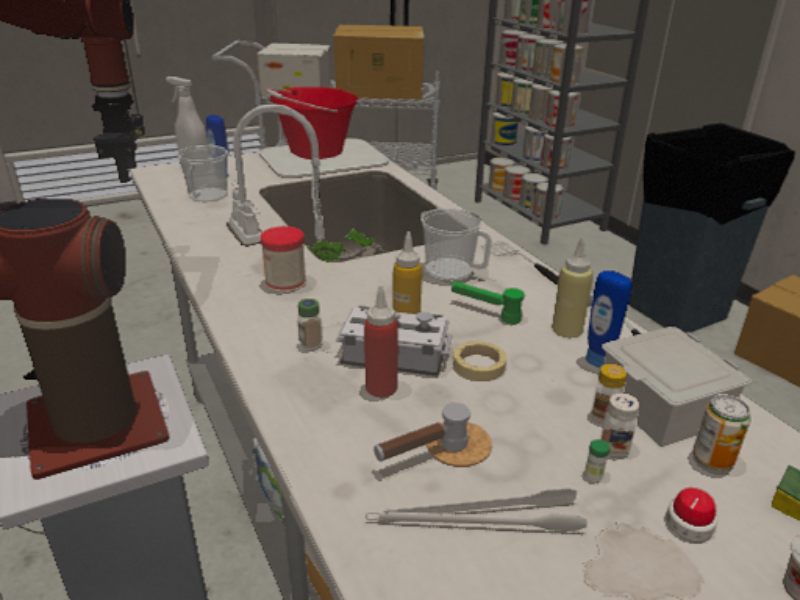

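The scene view shows two mallet shapes: a brown-handled one with a steel head on the cork (800-px view: handle (438,430), head (470,410)) and a green one at (450,298). The brown one on cork is the one meant. The press is at (380,345), with the red bottle in front of its middle. Next I'll get rough positions from depth.

```bash
cat > h.py <<'E'
import numpy as np,cv2
from scipy.spatial.transform import Rotation as R
def cloud(f,T=None):
    K=f["camera_matrix"];d=f["depth"];v,u=np.mgrid[:d.shape[0],:d.shape[1]]
    P=np.dstack([(u-K[0,2])/K[0,0]*d,(v-K[1,2])/K[1,1]*d,d])
    M=np.linalg.inv(f["camera_from_world"]) if T is None else T
    W=P@M[:3,:3].T+M[:3,3]; W[d<=0]=np.nan
    return W
def wrist(ctrl,name=None):
    s=ctrl.state(); f=dict(ctrl.grab_frame("wrist"))
    T=np.eye(4);T[:3,:3]=R.from_rotvec(s["ee_rot"]).as_matrix();T[:3,3]=s["ee_pos"]
    f["T"]=T@f["hand_eye"]
    if name: np.savez(name+".npz",**f); cv2.imwrite(f"pics/{name}.png",cv2.resize(f["pixels"][:,:,::-1],(800,600)))
    return f
def down(yaw): # tool z down, tool x axis at angle yaw in world xy
    c,s=np.cos(yaw),np.sin(yaw)
    return R.from_matrix(np.array([[c,s,0],[s,-c,0],[0,0,-1]])).as_rotvec()
def ray(T,K,uv,z):
    uv=np.atleast_2d(uv).astype(float); d=np.c_[(uv-[K[0,2],K[1,2]])/[K[0,0],K[1,1]],np.ones(len(uv))]@T[:3,:3].T
    return T[:3,3]+d*((z-T[2,3])/d[:,2])[:,None]
E
python3 - <<'E'
from h import *
for n,pts in(("scene",dict(head=(470,398),grip=(438,430),cap=(415,443),cork=(490,430),wide_l=(350,328),wide_r=(408,325),pressc=(350,345),pressR=(425,345),red=(381,350),must=(380,285),spice=(296,345),tape=(478,362),can=(242,290),green=(474,300),pin1=(408,322))),("side",dict(head=(455,412),grip=(412,440),cap=(382,450),pinR=(425,318),lid=(410,335),red=(380,350),must=(406,285)))):
    W=cloud(np.load(n+".npz"))
    for k,(u,v) in pts.items(): print(n,k,np.round(W[int(v*.64),int(u*.64)],3))
from workcell import ctrl
print(np.round(ctrl.grab_frame("wrist")["hand_eye"],3))
for yaw in (0,-1.57,-.8,.8,1.57):
    print(yaw,ctrl.inverse_kinematics([.55,.1,.45],down(yaw)))
E
```

```text
scene head [ 0.522 -0.317  0.064]
scene grip [ 0.426 -0.335  0.053]
scene cap [ 0.375 -0.332  0.052]
scene cork [ 0.539 -0.352  0.002]
scene wide_l [0.521 0.021 0.067]
scene wide_r [ 0.583 -0.089  0.092]
scene pressc [ 0.479 -0.032  0.067]
scene pressR [ 0.585 -0.137  0.068]
scene red [ 0.457 -0.151  0.115]
scene must [0.605 0.022 0.135]
scene spice [0.398 0.042 0.068]
scene tape [ 0.669 -0.2    0.02 ]
scene can [0.43  0.302 0.083]
scene green [ 0.829 -0.04   0.039]
scene pin1 [ 0.587 -0.085  0.096]
side head [ 0.518 -0.32   0.072]
side grip [ 0.433 -0.331  0.055]
side cap [ 0.381 -0.334  0.056]
side pinR [ 0.593 -0.085  0.099]
side lid [ 0.559 -0.086  0.071]
side red [ 0.464 -0.154  0.104]
side must [0.605 0.024 0.114]
[[-0.    -0.97  -0.244  0.066]
 [ 1.    -0.    -0.001  0.   ]
 [ 0.001 -0.244  0.97  -0.162]
 [ 0.     0.     0.     1.   ]]
0 [ 3.87820971e-02  1.88016453e-02  1.32897651e+00 -4.44089210e-16
  1.79381450e+00  1.60957842e+00]
-1.57 None
-0.8 [ 3.87820971e-02  1.88016453e-02  1.32897651e+00 -4.44089210e-16
  1.79381450e+00  2.40957842e+00]
0.8 [ 3.87820971e-02  1.88016453e-02  1.32897651e+00 -4.44089210e-16
  1.79381450e+00  8.09578424e-01]
1.57 [0.0387821  0.01880165 1.32897651 0.         1.7938145  0.03957842]
```

```bash
python3 - <<'E'
from h import *
from workcell import ctrl
ctrl.movep([.60,-.16,.45],down(0.0))
f=wrist(ctrl,"w1"); print(f["camera_matrix"],ctrl.state()["t"],f["T"][:3,3])
W=cloud(f,f["T"]); print(np.nanmin(W[...,:2],(0,1)),np.nanmax(W[...,:2],(0,1)))
E
```

```text
[[326.87383136   0.         254.57355983]
 [  0.         326.87383136 189.52306916]
 [  0.           0.           1.        ]] 3.35 [ 0.66655372 -0.15898121  0.61167662]
[-0.84694558 -0.99263142] [0.84373595 0.33540491]
```

View pics/w1.png

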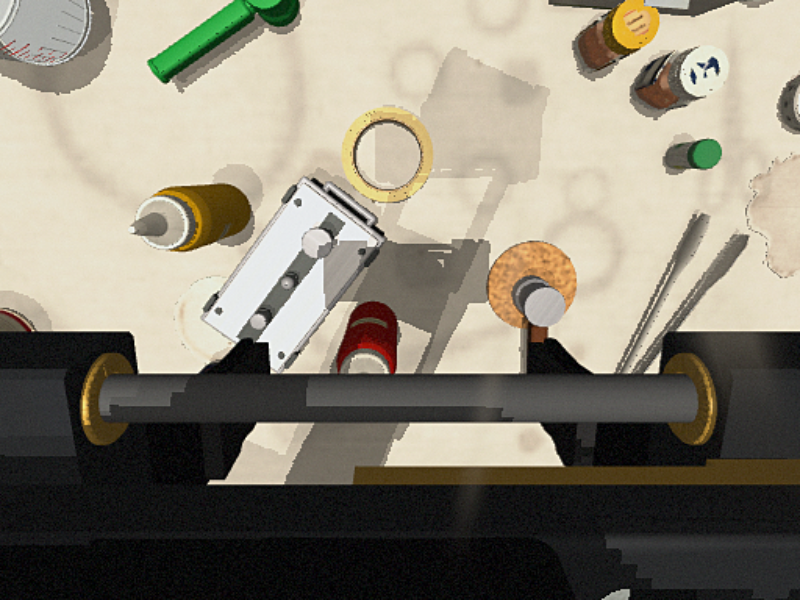

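The wrist view shows the press with the wide pin at (317,242), ball pin at (290,282) and slim pin at (261,318). The mallet head top is at (545,303) over the cork (532,285). The red bottle is at (367,340) and the tape at (388,155).

```bash
python3 - <<'E'
from h import *
f=np.load("w1.npz");T=f["T"];K=f["camera_matrix"];W=cloud(f,T);g=f["pixels"]
def blob(m,seed):
    n,l=cv2.connectedComponents(m.astype(np.uint8)); k=l[int(seed[1]*.64),int(seed[0]*.64)]
    return (l==k) if k else m&False
Z=W[...,2]
for n,s in(("wide",(317,242)),("ball",(290,282)),("slim",(261,318))):
    b=blob((Z>.086)&(Z<.115),s); 
    if b.any():
        c,r=cv2.minEnclosingCircle(np.argwhere(b)[:,::-1].astype(np.float32)); z=np.median(Z[b])
        print(n,b.sum(),np.round(np.nanmean(W[b],0),4),"ray",ray(T,K,c,.101 if n!='ball' else .091),"diam",2*r/K[0,0]*(T[2,3]-z))
b=blob((Z>.063)&(Z<.082),(545,303)); c,r=cv2.minEnclosingCircle(np.argwhere(b)[:,::-1].astype(np.float32))
print("head",b.sum(),np.mean(W[b],0),ray(T,K,c,.072),2*r/K[0,0]*.54)
lid=(Z>.060)&(Z<.078); b=blob(lid,(340,215)); 
print("lid",b.sum(),cv2.minAreaRect((W[b][:,:2]*1000).astype(np.float32)),np.median(Z[b]))
h=cv2.cvtColor(g,cv2.COLOR_RGB2HSV); ck=blob((h[...,0]<20)&(h[...,1]>90)&(h[...,2]>120)&(Z<.02),(515,265)); 
p=ray(T,K,np.argwhere(ck)[:,::-1],.006); print("cork",cv2.minEnclosingCircle((p[:,:2]*1000).astype(np.float32)),ck.sum())
for n,sd in(("scene",(438,430)),("side",(412,440))):
    q=np.load(n+".npz");M=np.linalg.inv(q["camera_from_world"]);h=cv2.cvtColor(q["pixels"],cv2.COLOR_RGB2HSV);w=cloud(q)
    m=((h[...,0]<15)|(h[...,0]>170))&(h[...,1]>70)&(h[...,2]<150)&(w[...,2]>.03); m=blob(m,sd)
    p=ray(M,q["camera_matrix"],np.argwhere(m)[:,::-1],.044)[:,:2]
    vx,vy,x,y=cv2.fitLine(p.astype(np.float32),cv2.DIST_HUBER,0,.01,.01).ravel(); t=(p-[x,y])@[vx,vy]
    print(n,m.sum(),np.degrees(np.arctan2(vy,vx)),(x,y),"ends",np.r_[x,y]+t.min()*np.r_[vx,vy],np.r_[x,y]+t.max()*np.r_[vx,vy])
    hd=blob((w[...,2]>.068)&(w[...,2]<.078),(470,396) if n=="scene" else (455,409)); print("headtop",hd.sum(),w[hd].mean(0))
# bystanders (x,y of tops)
for n,s,z in(("red",(367,325),0),("must",(200,220),0),("tape",(355,130),0)):
    w=W[int(s[1]*.64),int(s[0]*.64)]; print(n,w)
E
```

```text
wide 316 [ 0.5938 -0.0774  0.0988] ray [[ 0.59395163 -0.07768889  0.101     ]] diam 0.03155528809885326
ball 56 [ 0.5518 -0.0445  0.0951] ray [[ 0.55066837 -0.04353264  0.091     ]] diam 0.013007379664656876
slim 96 [ 0.511  -0.0121  0.0958] ray [[ 0.5125393  -0.01351594  0.101     ]] diam 0.01699282678825294
head 565 [ 0.52074388 -0.31884582  0.07142022] [[ 0.52097575 -0.31854361  0.072     ]] 0.045122469822625924
lid 6657 ((548.0418701171875, -41.14710998535156), (114.93113708496094, 199.92604064941406), 51.75445556640625) 0.06953069329055883
cork ((528.3523559570312, -321.72943115234375), 54.76296615600586) 1656
scene 300 4.6519284 (np.float32(0.4419163), np.float32(-0.3262757)) ends [ 0.38261657 -0.33110094] [ 0.50382885 -0.32123786]
headtop 0 [nan nan nan]
side 400 4.143983 (np.float32(0.44055688), np.float32(-0.32250136)) ends [ 0.38192832 -0.32674915] [ 0.50081111 -0.31813579]
headtop 186 [ 0.51884075 -0.32331356  0.07241918]
red [ 0.50782821 -0.12594375  0.10202191]
must [0.62186061 0.02026529 0.14452938]
tape [ 0.7075729  -0.11200885  0.02280835]<stdin>:24: RuntimeWarning: Mean of empty slice.
  ret = um.true_divide(
```

```bash
python3 - <<'E'
from h import *
Q={n:np.load(n+".npz") for n in("scene","side")}
w=np.load("w1.npz");print("must w",ray(w["T"],w["camera_matrix"],np.r_[131,231]*.64,.217))
for n,d in(("scene",dict(red=((379,297),.217),must=((381,247),.217),spice=((294,327),.099),can=((241,268),.124))),("side",dict(red=((381,288),.217),must=((408,235),.217),spice=((308,303),.099),can=((283,238),.124)))):
    q=Q[n]
    for k,(p,z) in d.items(): print(n,k,ray(np.linalg.inv(q["camera_from_world"]),q["camera_matrix"],np.r_[p]*.64,z)[0])
red=np.r_[.483,-.125];must=np.r_[.62,.025]
E
```

```text
must w [[0.61935722 0.04656433 0.217     ]]
scene red [ 0.46866201 -0.14062331  0.217     ]
scene must [0.61445725 0.02449184 0.217     ]
scene spice [0.40521259 0.05243959 0.099     ]
scene can [0.44696573 0.31819998 0.124     ]
side red [ 0.47463055 -0.13741153  0.217     ]
side must [0.61489304 0.03256565 0.217     ]
side spice [0.41224303 0.06135701 0.099     ]
side can [0.44946665 0.31683391 0.124     ]
```

```bash
python3 - <<'E'
from h import *
from workcell import ctrl
a=np.radians(4.4);o=down(a);g=np.r_[.5205,-.3187]-.055*np.r_[np.cos(a),np.sin(a)]
print(g)
ctrl.movep([*g,.16],o); ctrl.move_l([*g,.025],.12)
ctrl.grab(60); s=ctrl.state(); print(s["width"],s["finger_force"],s["ft_force"],s["t"])
ctrl.move_l([*g,.12],.1); ctrl.move_l([*g,.32],.25)
s=ctrl.state(); print(s["width"],s["ft_force"],s["t"])
f=wrist(ctrl,"w2")
T=np.eye(4);T[:3,:3]=R.from_rotvec(s["ee_rot"]).as_matrix();T[:3,3]=s["ee_pos"]
W=cloud(f,f["hand_eye"]); m=(W[...,2]>-.07)&(W[...,2]<-.03)&(W[...,0]>.02)&(W[...,0]<.09)&(abs(W[...,1])<.04)
P=W[m];print(len(P),P.mean(0),P.min(0),P.max(0)); u,sv,vt=np.linalg.svd(P-P.mean(0),full_matrices=False);print(vt[2],sv)
E
```

```text
[ 0.4656621  -0.32291955]
0.019404951294631417 59.847088661044836 [ 0.43662172 -0.25752639 -0.11259955] 7.0667
0.01951182599915689 [-0.35839953 -0.16725943 -3.26921754] 9.1167
12965 [ 0.0545034   0.00059593 -0.04637931] [ 0.02002373 -0.0222725  -0.04906832] [ 0.07672864  0.02333252 -0.03001468]
[-0.02954295 -0.0024548  -0.9995605 ] [1.31575344 1.27464966 0.17999353]
```

View pics/w2.png

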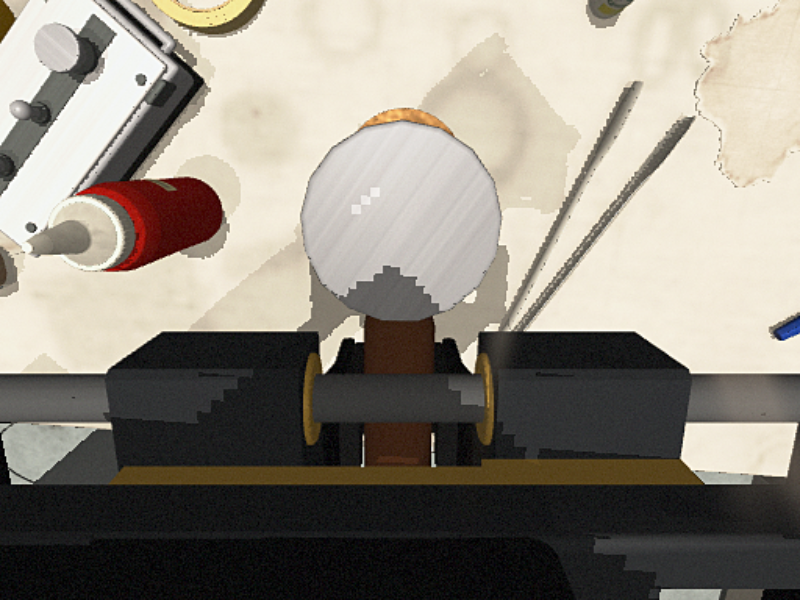

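The mallet is held level: head top centred at (402,220), 54.5 mm ahead of the grip and upright. Next is the wide pin.

```bash
cat >> h.py <<'E'
HX=.0545
def strike(ctrl,pin,yaw,targets,thr=35,v=.25,first=True):
    o=down(yaw); g=np.r_[pin]-HX*np.r_[np.cos(yaw),np.sin(yaw)]
    if first:
        z=ctrl.state()["ee_pos"][2]
        if z<.30: raise SystemExit("lift first")
        ctrl.movep([*g,.32],o); ctrl.move_l([*g,.145],.3)
    for t in targets:
        hit=ctrl.move_l([*g,t],v,threshold=thr); s=ctrl.state()
        print(t,hit,s["ee_pos"].round(4),s["ft_force"].round(1),s["torque"].round(2),round(s["t"],2))
        ctrl.move_l([*g,.145],.2)
    return g
E
python3 - <<'E'
from h import *
from workcell import ctrl
strike(ctrl,(.5935,-.0775),np.radians(141.6),[.110,.103])
f=wrist(ctrl,"w3")
E
```

```text
0.11 False [ 0.6371 -0.1117  0.112 ] [ 0.6  0.3 -1.8] [-0.12 -0.08 -0.  ] 11.89
0.103 False [ 0.6351 -0.111   0.1011] [ 1.2 -0.6 -2.5] [-0.14 -0.13  0.02] 12.53
```

View pics/w3.png

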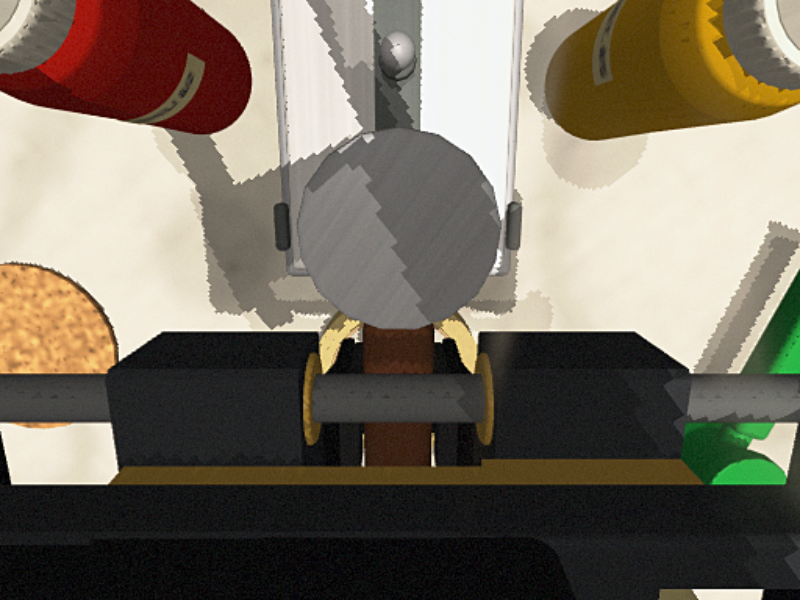

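The mallet is over the wide pin in line with the press, the ball pin at (398,55) is clear, and both bottles are clear. I'll drive on to a firm stop, then check.

```bash
python3 - <<'E'
from h import *
from workcell import ctrl
g=strike(ctrl,(.5935,-.0775),np.radians(141.6),[.1,.097],thr=30,first=False)
f=wrist(ctrl)
W=cloud(f,f["hand_eye"]); m=(W[...,2]>-.07)&(W[...,2]<-.035)&(W[...,0]>.02)&(W[...,0]<.09)&(abs(W[...,1])<.04)
P=W[m];print(len(P),P.mean(0),P.min(0),P.max(0)); vt=np.linalg.svd(P-P.mean(0),full_matrices=False)[2];print(vt[2])
ctrl.move_l([*g,.32],.3)
# look at pin: back off along handle direction
y=np.radians(141.6); 
for n in("scene","side"):
    q=ctrl.grab_frame(n); np.savez(n+"1.npz",**q); W=cloud(q); p=W[(abs(W[...,0]-.5935)<.012)&(abs(W[...,1]+.0775)<.012)&(W[...,2]<.12)]
    print(n,len(p),np.percentile(p[:,2],[50,80,90,95]) if len(p) else 0)
    cv2.imwrite(f"pics/{n}1.png",cv2.resize(q["pixels"][150:270,190:310,::-1],(600,600)))
E
```

```text
0.1 False [ 0.6347 -0.1109  0.0974] [-0.2  1.  -2.3] [-0.13 -0.04  0.01] 13.28
0.097 False [ 0.6343 -0.1108  0.094 ] [ 0.4 -0.2 -2.6] [-0.08 -0.08 -0.02] 13.99
14319 [ 0.04585783  0.00015084 -0.05783304] [ 0.02148995 -0.02270625 -0.06294624] [ 0.06755102  0.02297543 -0.05129818]
[-0.15766938 -0.00753314 -0.98746322]
scene 36 [0.07882201 0.08021379 0.08092695 0.08143567]
side 49 [0.0828888  0.08441432 0.08512379 0.08563573]
```

View pics/side1.png

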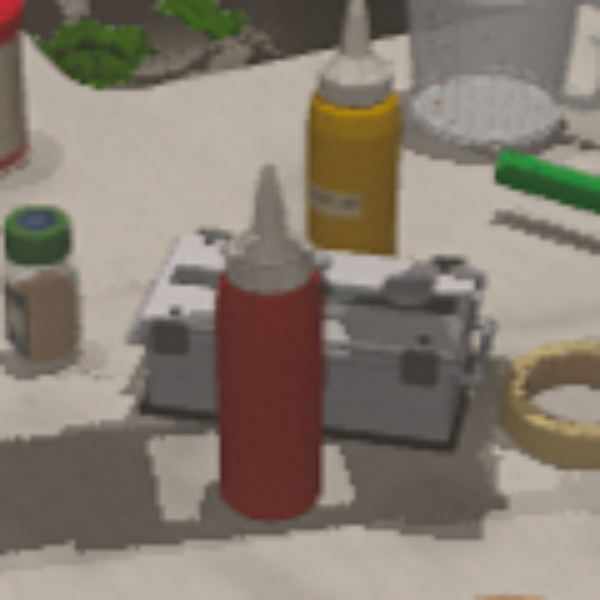

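The side crop shows the wide pin's head (about (408,283)) down on its collar. The mallet slipped about 9° nose-up in the grip, and correcting the geometry for that puts the contact at about 83 mm, which is home. I'll tilt the tool so the face is level again and strike the slim pin.

```bash
cat >> h.py <<'E'
def headpose(ctrl):
    f=wrist(ctrl); W=cloud(f,f["hand_eye"]); m=(W[...,2]>-.075)&(W[...,2]<-.035)&(W[...,0]>.015)&(W[...,0]<.09)&(abs(W[...,1])<.03)
    P=W[m]; P=P[abs(P[:,1])<.026]; c=P.mean(0); c[:2]=(P.min(0)+P.max(0))[:2]/2
    vt=np.linalg.svd(P-P.mean(0),full_matrices=False)[2]; n=vt[2]*np.sign(vt[2][2])
    c[2]=P.mean(0)[2]-(n[:2]@(c[:2]-P.mean(0)[:2]))/n[2]
    print("top",c.round(4),"n",n.round(3)); return c+.066*n,n
def facepose(fc,n,yaw,face):
    Rm=R.from_rotvec(down(yaw)).as_matrix()@R.from_euler("y",-np.arctan2(n[0],n[2])).as_matrix()
    return np.r_[face]-Rm@fc, R.from_matrix(Rm).as_rotvec()
def fstrike(ctrl,fc,n,yaw,xy,targets,thr=35,v=.25):
    for t in targets:
        p,o=facepose(fc,n,yaw,[*xy,t]); hit=ctrl.move_l(p,v,threshold=thr); s=ctrl.state()
        print(t,hit,(s["ee_pos"]-p).round(4),s["ft_force"].round(1),s["torque"].round(2),round(s["t"],2))
        ctrl.move_l(facepose(fc,n,yaw,[*xy,.127])[0],.2)
E
python3 - <<'E'
from h import *
from workcell import ctrl
fc,n=headpose(ctrl); np.save("fc.npy",[fc,n])
yaw=np.radians(-8);xy=(.511,-.012)
p,o=facepose(fc,n,yaw,[*xy,.30]); ctrl.movep(p,o)
ctrl.move_l(facepose(fc,n,yaw,[*xy,.127])[0],.3)
fstrike(ctrl,fc,n,yaw,xy,[.093,.086])
headpose(ctrl)
E
```

```text
top [ 0.0411 -0.0002 -0.0573] n [0.144 0.006 0.99 ]
0.093 False [ 0.0006 -0.0001  0.0015] [-0.1 -0.2 -1. ] [-0.05  0.1  -0.01] 18.65
0.086 False [-0.0014  0.0002 -0.0008] [ 0.8  0.9 -2.2] [-0.08  0.15  0.06] 19.28
top [ 0.0415 -0.0002 -0.0573] n [0.147 0.007 0.989]
```

```bash
python3 - <<'E'
from h import *
from workcell import ctrl
fc,n=np.load("fc.npy")
yaw=np.radians(-8);xy=(.511,-.012)
fstrike(ctrl,fc,n,yaw,xy,[.081,.078])
headpose(ctrl)
p,o=facepose(fc,n,yaw,[*xy,.30]); ctrl.move_l(p,.3)
# stand off with camera seeing the press, mallet not over the pins
p=np.r_[.44,-.04,.40]; ctrl.movep(p,down(np.radians(-40)))
f=wrist(ctrl,"w4"); W=cloud(f,f["T"]); print(ctrl.state()["t"])
for k,c,r in(("wide",(.594,-.0775),.012),("slim",(.511,-.012),.006),("ball",(.5515,-.0445),.004),("lid",(.575,-.02),.01)):
    q=W[(np.hypot(W[...,0]-c[0],W[...,1]-c[1])<r)]; q=q[q[:,2]<.12]; print(k,len(q),np.percentile(q[:,2],[20,50,80]) if len(q) else "")
E
```

```text
0.081 False [-0.0017  0.0003 -0.0014] [ 0.4 -0.1 -2. ] [-0.07  0.08  0.03] 20.02
0.078 False [-0.0018  0.0003 -0.0014] [-0.2 -0.3 -2.4] [-0.04  0.12 -0.03] 20.76
top [ 0.0439  0.     -0.0671] n [-0.72   0.001  0.694]
22.5
wide 266 [0.08202585 0.08289553 0.08362455]
slim 0 
ball 27 [0.09591401 0.09725525 0.09803977]
lid 160 [0.06901939 0.06974947 0.07066867]
```

View pics/w4.png

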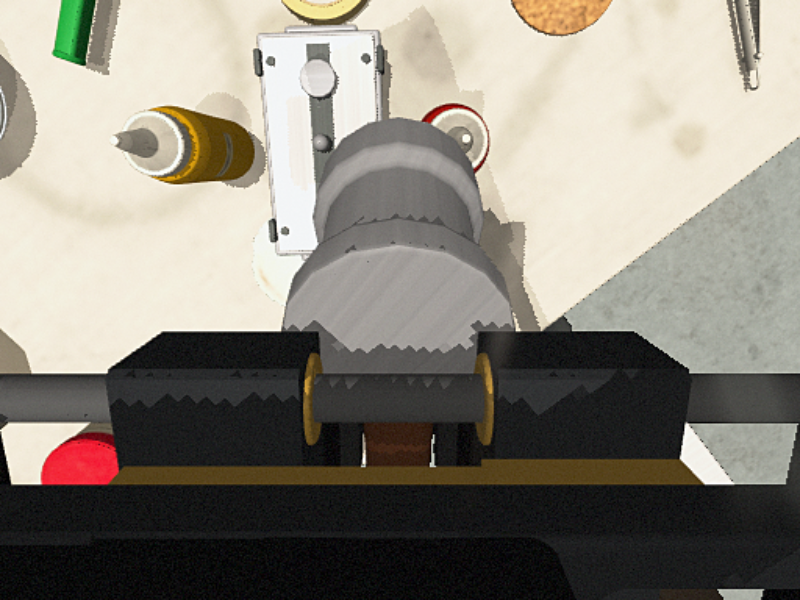

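The view shows the wide pin home (318,78; 82.9 mm) and the ball pin still up at (322,142). The mallet is now tilted well nose-up and hides the slim pin, so I'll shift the view and measure the tilt.

```bash
python3 - <<'E'
from h import *
from workcell import ctrl
f=np.load("w4.npz"); W=cloud(f,f["hand_eye"])
P=W[167:212,205:307].reshape(-1,3); P=P[np.isfinite(P).all(1)]; P=P[abs(P[:,2]-np.median(P[:,2]))<.03]
vt=np.linalg.svd(P-np.median(P,0),full_matrices=False)[2]; print("plane",len(P),P.mean(0),vt[2],np.percentile(abs((P-P.mean(0))@vt[2]),90))
ctrl.movep([.376,-.117,.40],down(np.radians(-40)))
f=wrist(ctrl,"w5"); W=cloud(f,f["T"]); print(ctrl.state()["t"])
for k,c,r in(("wide",(.594,-.0775),.012),("slim",(.511,-.012),.006),("ball",(.5515,-.0445),.004),("lid",(.575,-.02),.01)):
    q=W[(np.hypot(W[...,0]-c[0],W[...,1]-c[1])<r)]; q=q[q[:,2]<.12]; print(k,len(q),np.percentile(q[:,2],[20,50,80]) if len(q) else "")
E
```

```text
plane 4572 [ 4.39108749e-02 -3.14230126e-06 -7.24848292e-02] [-0.40115532 -0.00103327 -0.91600947] 0.0008226804450106991
23.0333
wide 265 [0.08201949 0.08276359 0.08350015]
slim 53 [0.0820484  0.08256983 0.08300879]
ball 38 [0.09518212 0.09666122 0.09763788]
lid 156 [0.06900639 0.06966264 0.07043346]
```

View pics/w5.png

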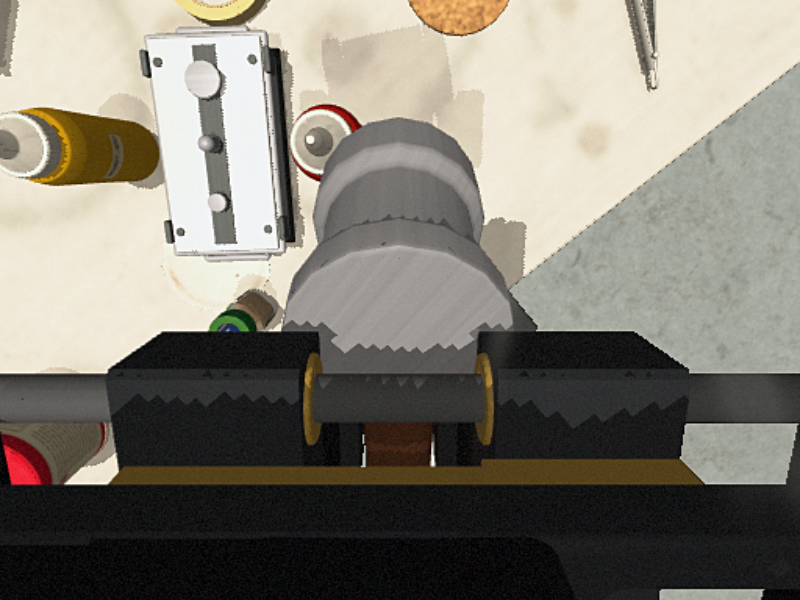

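Both pins are home: wide (203,80) at 82.8 mm and slim (218,203) at 82.6 mm, each 13 mm above the lid as they should be. The ball pin (209,143) is up. Now I'll stand the mallet back on the cork, with the tool tilted about 24° so that its face is level.

```bash
python3 - <<'E'
from h import *
from workcell import ctrl
n=np.r_[.401,0,.916]; fc=np.r_[.0638,0,-.0091]; yaw=np.radians(4.4); xy=(.524,-.320)
F=lambda z: facepose(fc,n,yaw,[*xy,z])
for z in(.3,.05,.0,.006): print(z,F(z)[0],ctrl.inverse_kinematics(*F(z)) is not None)
ctrl.movep(*F(.30)); ctrl.move_l(F(.05)[0],.2); ctrl.move_l(F(.018)[0],.06); ctrl.pause(.2)
hit=ctrl.move_l(F(-.004)[0],.03,threshold=4); s=ctrl.state(); print(hit,s["ee_pos"]-F(.006)[0],s["ft_force"],s["torque"],s["t"])
for c in("scene","side"):
    q=ctrl.grab_frame(c); cv2.imwrite(f"pics/{c}2.png",cv2.resize(q["pixels"][220:310,230:350,::-1],(800,600)))
E
```

```text
0.3 [ 0.46208867 -0.32476382  0.31724943] True
0.05 [ 0.46208867 -0.32476382  0.06724943] True
0.0 [ 0.46208867 -0.32476382  0.01724943] True
0.006 [ 0.46208867 -0.32476382  0.02324943] True
True [-0.00015515 -0.00011492 -0.00078151] [0.80564545 0.61815201 4.67403431] [ 0.06691414  0.11210831 -0.05594954] 26.775
```

View pics/side2.png

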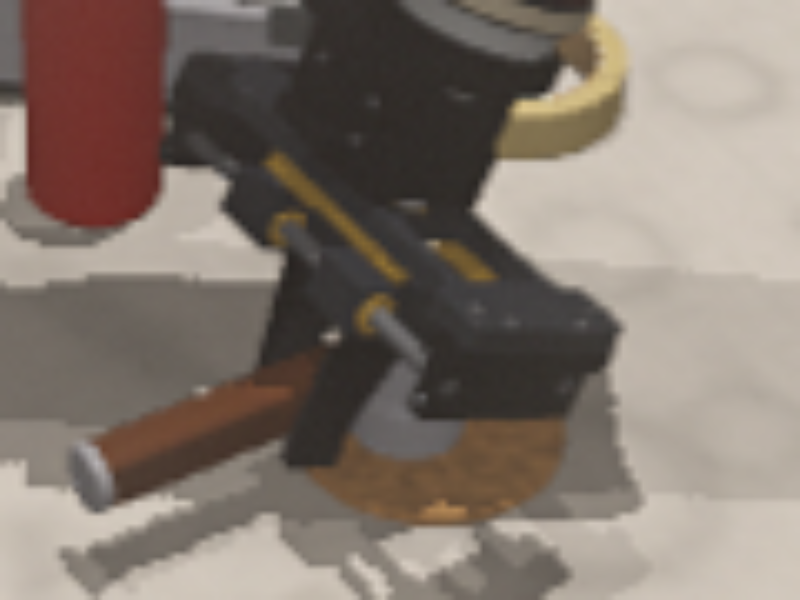

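The mallet is in contact with the cork, its head at about (410,430) on the disc and its handle level. Releasing now.

```bash
python3 - <<'E'
from h import *
from workcell import ctrl
ctrl.release(); ctrl.pause(.3)
p=ctrl.state()["ee_pos"]; ctrl.move_l(p+[0,0,.10],.1); ctrl.move_l(p+[0,0,.28],.25)
s=ctrl.state(); print(s["t"],s["ft_force"],s["width"])
q=ctrl.grab_frame("side"); W=cloud(q); m=(W[...,2]>.055)&(W[...,2]<.085)&(np.hypot(W[...,0]-.524,W[...,1]+.32)<.035)
print(m.sum(),W[m].mean(0),np.percentile(W[m][:,2],[50,95]))
cv2.imwrite("pics/side3.png",cv2.resize(q["pixels"][130:370,150:470,::-1],(800,600)))
E
```

```text
30.475 [-0.17363678 -0.46098824 -0.52085477] 0.08694159809994535
236 [ 0.51711118 -0.32649427  0.07015952] [0.07210008 0.07454511]
```

View pics/side3.png

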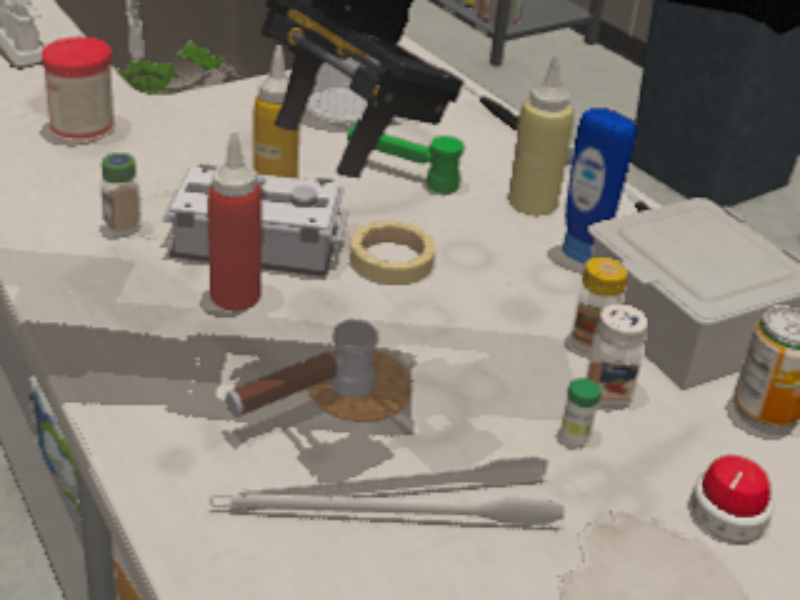

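The mallet stands upright on the cork at (355,360), its top at 72 mm. The gripper is clear and the bystanders look undisturbed. Handing in.

```bash
python3 -c "
from workcell import ctrl
print(ctrl.close_job())"
```

```text
the job is handed in; nothing more can be done
None
```

The job is handed in: the wide pin and then the slim pin were driven home (heads measured at about 83 mm), the ball pin is still up, and the mallet stands on its face on the cork, released, at about 30.5 s of the 56 s allowed.

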